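Find the shaft flat and hold the collar on it

ROBOT

A 7-joint arm with a two-finger parallel gripper is mounted at the origin on the work surface. World frame = base frame: x ahead of the robot, y to its left, z up, the work surface at z = 0. Lengths are in m, angles in rad, forces in N, time in s.
With the tool pointing down it reaches from about 0.4 to 0.9 m from the base axis. Payload 5.5 kg.
Tool frame: the origin (TCP) lies midway between the tips of the shut fingers; the grasp point (between the pads) lies 19 mm behind it (manip.grip_depth is the distance from the TCP to the grasp point, in m); z points along the fingers, x is the direction in which the jaws open and shut, and the axes are right-handed (so a half turn about z gives the same grasp; the last joint's range is limited). The gripper opens to 92 mm and grips with 3 to 60 N. Pads are 19 mm wide; open, the fingers measure 130 mm over their backs; the gripper's body (75 mm by 190 mm) begins 47 mm behind the grasp point.
Start: joints at [1.603, 0.501, -0.427, 1.55, 0.221, 1.138, -0.21], TCP at [0.149, -0.633, 0.227] pointing down, gripper open.
Joint ranges: [-2.88, 2.88], [-0.31, 2.03], [-1.54, 1.56], [0.2, 2.42], [-1.41, 4.55], [0.19, 2.02], [-2.57, 2.57]. Speed limits (rad/s): [2.57, 2.57, 3.14, 3.14, 3.14, 3.14, 3.14].

INTERFACE

Orientations are given as a unit quaternion [x, y, z, w].
In Python, from bench import manip, effector, viewer gives the robot as it stands. Calls block until the motion is done:
- manip.move_pose(position, orientation): joint-space move of the TCP to a pose.
- manip.servo_line(position, ori=None, vel=0.15): straight line of the TCP; ori=None keeps the orientation; vel is the mean speed in m/s.
- manip.movej(angles): joint-space move.
- effector.open_jaws() and effector.close(f_grip=None): open the fingers fully, or close them until they stop; f_grip is the grip in N (None keeps the last).
- manip.sleep(seconds).
- manip.solve_ik(position, orientation): joint angles nearest the present ones, or None.
- viewer.get_image(name): name is "side" or "top" or "wrist"; returns the picture (384x512x3 uint8, red, green, blue); there is no depth.
- viewer.get_calibration(name): a dict with "vfov" (degrees; the focal length in pixels is half the picture's height over the tangent of half this angle, whatever the lens; pixels are square), "cx", "cy" (the principal point, pixels), "eye" and "attitude" of the camera in the world. Camera axes: x right, y down, z forward; pixel columns grow to the right and rows downward; lengths in m; the calibration is good to about 2 mm. A picture is of the moment at which its call begins: read the wrist's pose just before it. get_calibration takes no time and is no camera call; for the wrist camera it gives the pose at the moment of the call.
A pose or a line that the arm cannot do raises manip.PlanningError and nothing moves.
- manip.hand_in(): hands the job in, once; it reports no verdict.
Readings, each from a call of its own:
- manip.current_clock(): time.
- manip.current_q(): joint angles.
- manip.current_joint_velocities(): joint speeds.
- manip.current_tau(): joint torques, N m.
- manip.current_tool_pos(): TCP position.
- manip.current_tcp_rot(): TCP orientation.
- manip.current_force(): force on the tool from outside, world axes, zero at the start.
- manip.current_wrist_torque(): the same for the moment, N m.
- manip.current_finger_gap(): finger opening in m.
Only numpy, scipy, OpenCV 4.12 (cv2) and the standard library are available. Lean on these libraries where they do the work, as an engineer would, in place of code of your own. Each camera call takes 0.05 s, during which the arm holds its last target.

TASK

Feel with the bare fingers for the flat on the wrist motor's upright shaft and turn the shaft so that the flat faces the red mark on the motor. Then pick the orange collar off the board, slide it down over the shaft with its set-screw on the flat and pointing at the red mark, and finish while holding it level in the fingers there, its underside about 15 mm clear above the motor's top face, ready for tightening. Leave the screwdriver, the bottle and the steel spacer alone.

Things in the scene. Friction and masses are not known exactly. Their poses are not given: they have to be found in the camera images.
- motor_face (a point): Fixed wrist motor: yellow round housing, 64 mm in diameter, bolted down on an aluminium foot 110 x 90 x 12 mm. This point: centre of its flat top face, 80 mm above the table, on the shaft's axis; z up along the shaft, x towards the red mark. These axes belong to the housing and do not turn with the shaft.
- shaft_top (a point): Centre of the top of the upright steel shaft, 55 mm above the motor's face; axes of the housing, not turning. Shaft: 20 mm diameter, 2 mm chamfer at the top, one blue-painted flat along its whole length, 4.5 mm from the axis and 18 mm wide: 14.5 mm thick across the flat, 20 mm where round. It turns on its axis against light friction (0.06 N m) and stays where left.
- red_mark (a point): Outer end of the red stripe on the motor's top face, 32 mm from the shaft's axis on the +x side. At the start the shaft's flat faces 55 to 137 degrees counter-clockwise (seen from above) from this mark. The flat's angle is not measured: feel it by how far the fingers close across the shaft (20 mm on the round, less near the flat, 14.5 mm square on it) or look.
- collar_center (a point): Orange collar, loose, about 90 g, standing bore upright on the board: 40 mm outside diameter, 30 mm high, bore 22.5 mm right through. This point is its centre, 15 mm above its underside; z up along the bore, x towards its set-screw, fixed at mid-height. Its tip in the bore is a flat shoe 12 mm wide, 8 mm high, 5.5 mm from the axis: the collar goes down only with the shoe square over the flat.
- collar_screw (a point): Outer end of the collar's set-screw head, 27 mm from the collar's axis, at mid-height; dark, 8 mm thick, standing 7 mm out of the wall; axes as the collar's. Grip the collar across the sides without the screw.
- board: Fixed particle board, 140 x 170 x 18 mm, lying on the table; origin at the centre of its underside. The collar stands on it, 18 mm above the table.
- screwdriver: Bystander: a loose screwdriver with a green handle, 180 mm long, lying on the table along its x axis; leave alone.
- bottle: Bystander: a small amber threadlocker bottle, 32 mm in diameter, 65 mm high, standing on the table; origin at the centre of its underside; leave alone.
- spacer_center (a point): Bystander: a plain steel spacer ring without a screw, 34 mm outside diameter, 25 mm high, standing on the table; this point is its centre; leave alone.

How it is judged:
On the way:
1. the bare fingers grip the shaft while the collar is still on the board (contact force between the fingers and wrist_motor above 2 N and distance of collar_center from where it was at the start of the episode below 0.01 m), for 0.2 s.
At the end, for the whole second after the job is handed in: The fingers hold the still collar (over 2 N) on the shaft: axes within 4 mm, level within 8 degrees, underside 7 to 23 mm above the motor's top face, set-screw on the flat and pointing at the red mark within 8 mm sideways at its head (horizontal distance between collar_center and motor_face below 0.004 m and z of collar_center in the frame of motor_face between 0.022 and 0.038 m and x of collar_screw in the frame of motor_face above 0.015 m and y of collar_screw in the frame of motor_face between -0.008 and 0.008 m and angle between collar_center's own z axis and vertical below 0.15 rad and contact force between the fingers and collar above 2 N and linear speed of collar below 0.03 m/s); the arm keeps its last pose, push and grip.
It fails at once if a bystander (screwdriver, bottle or spacer) is moved by more than 20 mm (distance of any of screwdriver, bottle, spacer_center from where it was at the start of the episode above 0.02 m).
It also fails if it takes over 58 s, if anything falls off the work surface, if the arm or the gripper's body presses on something with over 40 N, if the wrist force passes 120 N, or if a joint passes its speed limit or range.

## Working session

There is one attempt and no reset: what is moved stays moved. The work goes in short steps, each a Python script; the robot and the scene stay as the last script left them, time stands still between calls to the robot, and variables do not carry over. Pictures are saved under pics/ and viewed, and the job is handed in when it is done.

```bash
ls; mkdir -p pics; python3 - <<'E'
from bench import manip, effector, viewer
import cv2
for n in ["side","top","wrist"]:
    c=viewer.get_calibration(n); print(n,c)
    cv2.imwrite(f"pics/a_{n}.png",viewer.get_image(n)[:,:,::-1])
print(manip.current_clock(),manip.current_tool_pos(),manip.current_tcp_rot(),manip.current_finger_gap(),manip.grip_depth)
E
```

```text
pics
side {'vfov': 57.1535147802735, 'cx': 252.94778512666426, 'cy': 193.92837997429018, 'eye': array([ 0.48462928, -0.4461444 ,  0.65866905]), 'attitude': array([ 0.92690831, -0.15070762,  0.06138263, -0.33817212])}
top {'vfov': 46.449510711769534, 'cx': 257.20024331951754, 'cy': 187.06192346385998, 'eye': array([ 0.56233131, -0.00332208,  1.02260941]), 'attitude': array([ 0.70987065, -0.70265226,  0.0272601 , -0.04025357])}
wrist {'vfov': 70.25173476999274, 'cx': 259.4299959933062, 'cy': 192.3015913426198, 'eye': array([ 0.2218857 , -0.61406035,  0.38403802]), 'attitude': array([ 0.77572364, -0.61454641, -0.08984946,  0.11185984])}
0.15 [ 0.14852351 -0.63227999  0.22591791] [ 7.83814372e-01 -6.20994766e-01 -5.51065889e-04 -4.77247971e-04] 0.0917043103050614 0.0188
```

View pics/a_side.png

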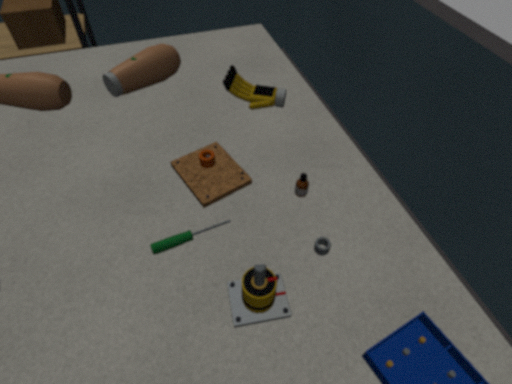

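View pics/a_top.png

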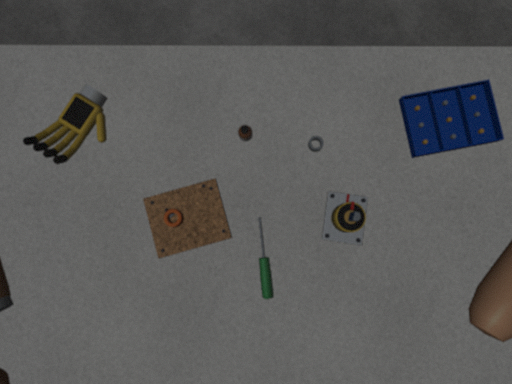

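View pics/a_wrist.png

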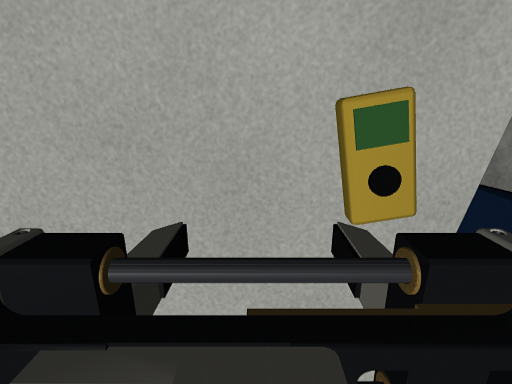

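```bash
cat > h.py <<'E'
import numpy as np, cv2
from scipy.spatial.transform import Rotation as R
from bench import manip, effector, viewer
def cal(n):
    c=viewer.get_calibration(n); f=192/np.tan(np.radians(c['vfov'])/2); return c,f
def ray(c,f,u,v):
    d=R.from_quat(c['attitude']).apply([(u-c['cx'])/f,(v-c['cy'])/f,1.]); return np.array(c['eye']),d
def plane(c,f,u,v,z):
    e,d=ray(c,f,u,v); return e+d*(z-e[2])/d[2]
def proj(c,f,p):
    q=R.from_quat(c['attitude']).inv().apply(np.array(p)-c['eye']); return f*q[0]/q[2]+c['cx'],f*q[1]/q[2]+c['cy']
def twoview(e1,d1,e2,d2):
    A=np.stack([d1,-d2],1); s=np.linalg.lstsq(A,e2-e1,rcond=None)[0]
    a=e1+s[0]*d1;b=e2+s[1]*d2; return (a+b)/2,np.linalg.norm(a-b)
E
python3 - <<'E'
from h import *
c,f=cal('top'); cs,fs=cal('side')
print(f,fs)
for n,u,v,z in [("shafttop?",355,212,.135),("motorface",349,217,.08),("foot corner",330,195,.012),("fc",364,199,.012),("fc",361,241,.012),("fc",326,237,.012),("collar",173,217,.048),("spacer",315,144,.025),("bottle",245,132,.06),("sd",260,218,.005),("sd end",267,297,.02)]:
    print(n,plane(c,f,u,v,z).round(3))
for n,u,v,z in [("shafttop?",260,268,.135),("collar",207,154,.048),("spacer",322,244,.025)]:
    print(n,plane(cs,fs,u,v,z).round(3))
a=cv2.imread('pics/a_top.png')[180:250,310:390]; b=cv2.imread('pics/a_side.png')[255:330,220:300]
d=cv2.imread('pics/a_top.png')[190:250,140:210]; e=cv2.imread('pics/a_side.png')[135:185,180:240]
cv2.imwrite('pics/b.png',np.vstack([np.hstack([cv2.resize(x,(390,290),interpolation=cv2.INTER_CUBIC) for x in p]) for p in [(a,b),(d,e)]]))
E
```

```text
447.4355574872132 352.4930643701199
shafttop? [ 0.6   -0.18   0.135]
motorface [ 0.591 -0.179  0.08 ]
foot corner [ 0.643 -0.149  0.012]
fc [ 0.634 -0.225  0.012]
fc [ 0.54  -0.217  0.012]
fc [ 0.548 -0.14   0.012]
collar [0.588 0.198 0.048]
spacer [ 0.757 -0.114  0.025]
bottle [0.775 0.043 0.06 ]
sd [0.589 0.009 0.005]
sd end [ 0.416 -0.009  0.02 ]
shafttop? [ 0.592 -0.184  0.135]
collar [0.59  0.2   0.048]
spacer [ 0.758 -0.118  0.025]
```

View pics/b.png

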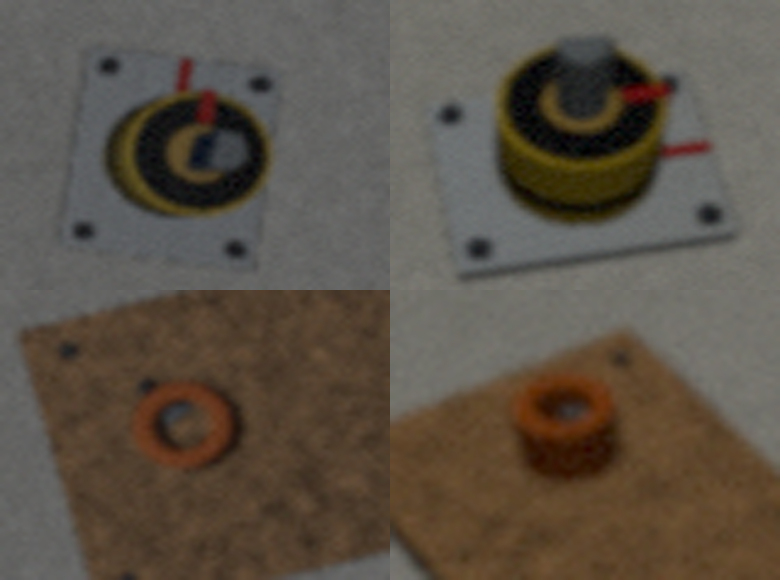

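```bash
cat >> h.py <<'E'
def tool(yaw): # tool pointing down, jaw x axis at world yaw
    return (R.from_euler('z',yaw)*R.from_euler('x',np.pi)).as_quat()
def state():
    T=R.from_quat(manip.current_tcp_rot()); x=T.apply([1,0,0]); return np.array(manip.current_tool_pos()).round(4),np.degrees(np.arctan2(x[1],x[0])).round(2),round(manip.current_finger_gap()*1000,2),np.array(manip.current_force()).round(2),np.round(manip.current_clock(),2)
E
python3 - <<'E'
from h import *
print(state(), np.round(manip.current_q(),3))
c,f=cal('wrist'); T=R.from_quat(manip.current_tcp_rot()); p=np.array(manip.current_tool_pos())
print(f,T.inv().apply(c['eye']-p),T.inv().apply(R.from_quat(c['attitude']).apply(np.eye(3))))
for m in ((.595,-.18),(.588,.198)):
  for y in range(-180,180,15):
    o=tool(np.radians(y)); q=manip.solve_ik([m[0],m[1],.2],o)
    if q is not None: print(m,y,np.round(q,2))
E
```

```text
(array([ 0.1485, -0.6323,  0.2259]), np.float64(-76.78), 91.7, array([-0.5 , -0.78, -0.3 ]), np.float64(0.15)) [ 1.603  0.502 -0.427  1.551  0.221  1.138 -0.21 ]
272.9263624348524 [-0.00113128 -0.075607   -0.15824664] [[ 9.99999956e-01  2.19817916e-04  2.00860127e-04]
 [-1.53712676e-04  9.58813346e-01 -2.84036870e-01]
 [-2.55023764e-04  2.84036827e-01  9.58813337e-01]]
(0.595, -0.18) -180 [-0.28  0.53  0.73  1.68 -0.39  1.08 -2.57]
(0.595, -0.18) -165 [-0.39  0.6   0.91  1.69 -0.51  1.12 -2.21]
(0.595, -0.18) -150 [ 0.6   0.49 -0.48  1.65  0.25  1.07 -2.56]
(0.595, -0.18) -135 [ 0.64  0.5  -0.53  1.65  0.28  1.07 -2.33]
(0.595, -0.18) -120 [ 0.67  0.5  -0.58  1.65  0.3   1.08 -2.08]
(0.595, -0.18) -105 [ 0.71  0.52 -0.63  1.65  0.34  1.09 -1.85]
(0.595, -0.18) -90 [ 0.78  0.55 -0.74  1.64  0.4   1.11 -1.64]
(0.595, -0.18) -75 [ 0.85  0.58 -0.84  1.64  0.47  1.13 -1.43]
(0.595, -0.18) -60 [ 0.87  0.6  -0.88  1.64  0.5   1.14 -1.18]
(0.595, -0.18) -45 [ 0.89  0.61 -0.92  1.64  0.52  1.15 -0.94]
(0.595, -0.18) -30 [ 0.92  0.63 -0.96  1.64  0.55  1.17 -0.7 ]
(0.595, -0.18) -15 [ 0.94  0.
[... 1591 characters left out ...]
  1.33 -0.99]
(0.588, 0.198) 15 [ 0.45  0.84 -1.3   1.64  0.83  1.33 -0.73]
(0.588, 0.198) 30 [ 0.45  0.84 -1.3   1.64  0.83  1.33 -0.46]
(0.588, 0.198) 45 [ 0.45  0.84 -1.3   1.64  0.83  1.33 -0.2 ]
(0.588, 0.198) 60 [ 0.45  0.84 -1.3   1.64  0.83  1.33  0.06]
(0.588, 0.198) 75 [ 0.45  0.84 -1.3   1.64  0.83  1.33  0.32]
(0.588, 0.198) 90 [ 0.45  0.84 -1.3   1.64  0.83  1.33  0.58]
(0.588, 0.198) 105 [ 0.45  0.84 -1.3   1.64  0.83  1.33  0.84]
(0.588, 0.198) 120 [ 0.45  0.84 -1.3   1.64  0.83  1.33  1.11]
(0.588, 0.198) 135 [ 0.45  0.84 -1.3   1.64  0.83  1.33  1.37]
(0.588, 0.198) 150 [ 0.45  0.84 -1.3   1.64  0.83  1.33  1.63]
(0.588, 0.198) 165 [ 0.45  0.84 -1.3   1.64  0.83  1.33  1.89]
```

```bash
python3 - <<'E'
from h import *
manip.move_pose([.585,-.18,.26],tool(np.pi/2))
c,f=cal('wrist')
im=viewer.get_image('wrist'); cv2.imwrite('pics/m1.png',im[:,:,::-1])
import pickle; pickle.dump((c,f),open('m1.pkl','wb'))
print(state())
x=im[60:300,120:400,::-1]; x=cv2.convertScaleAbs(x,alpha=1.3,beta=10)
cv2.imwrite('pics/m1z.png',cv2.resize(x,None,fx=2.5,fy=2.5,interpolation=cv2.INTER_CUBIC))
E
```

```text
(array([ 0.5847, -0.1814,  0.2597]), np.float64(89.86), 91.95, array([0.04, 0.27, 0.17]), np.float64(2.45))
```

View pics/m1z.png

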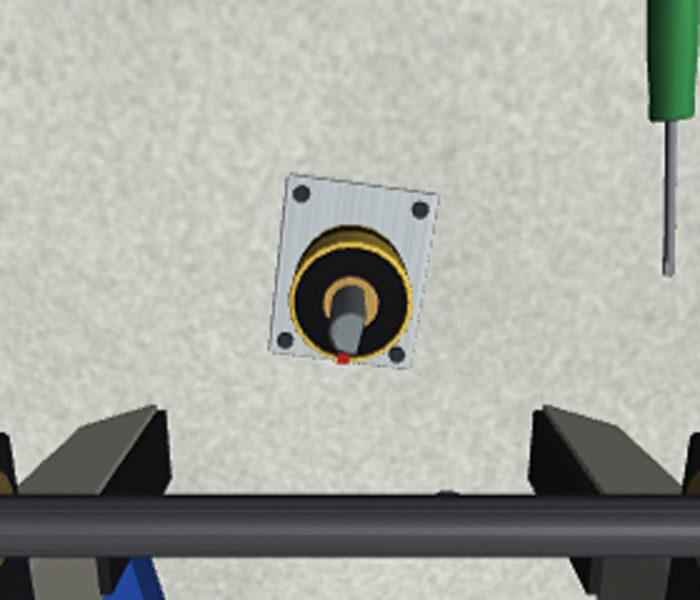

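```bash
python3 - <<'E'
from h import *
import pickle
c,f=pickle.load(open('m1.pkl','rb'))
im=cv2.imread('pics/m1.png'); hsv=cv2.cvtColor(im,cv2.COLOR_BGR2HSV)
Z=lambda x,y:(120+(x+.5)/2.5-.5,60+(y+.5)/2.5-.5)
P=[plane(c,f,*Z(*p),.012)[:2] for p in [(289,174),(439,194),(411,369),(269,352)]]
P=np.array(P); print(P.round(4), 'cen',P.mean(0).round(4),[round(np.linalg.norm(P[i]-P[i-1]),4) for i in range(4)])
d=(P[3]-P[0])+(P[2]-P[1]); print('long yaw',np.degrees(np.arctan2(d[1],d[0])))
d=(P[1]-P[0])+(P[2]-P[3]); print('short yaw-90',np.degrees(np.arctan2(d[1],d[0]))-90)
print('face',plane(c,f,*Z(351,301),.08).round(4))
for q in [(290,301),(412,301),(351,362),(351,243)]: print(plane(c,f,*Z(*q),.08).round(4))
red=cv2.inRange(hsv,(0,150,80),(8,255,255))|cv2.inRange(hsv,(172,150,80),(180,255,255))
n,l,s,ce=cv2.connectedComponentsWithStats(red)
for i in range(1,n):
  if s[i,4]>5: print('red',s[i],ce[i],plane(c,f,*ce[i],.08).round(4))
# black disc
x=im[130:210,215:305]; x=cv2.resize(x,None,fx=8,fy=7.5,interpolation=cv2.INTER_CUBIC); cv2.imwrite('pics/m1zz.png',cv2.convertScaleAbs(x,alpha=1.6,beta=20))
E
```

```text
[[ 0.5309 -0.2156]
 [ 0.5426 -0.128 ]
 [ 0.6511 -0.142 ]
 [ 0.6396 -0.2311]] cen [ 0.5911 -0.1792] [np.float64(0.1098), np.float64(0.0883), np.float64(0.1094), np.float64(0.0899)]
long yaw -7.719988836753126
short yaw-90 -7.4724411110715465
face [ 0.5902 -0.1798  0.08  ]
[ 0.5901 -0.2109  0.08  ]
[ 0.5902 -0.1487  0.08  ]
[ 0.623  -0.1799  0.08  ]
[ 0.5605 -0.1797  0.08  ]
red [255 201   5   4  17] [256.82352941 202.76470588] [ 0.6206 -0.1841  0.08  ]
```

View pics/m1zz.png

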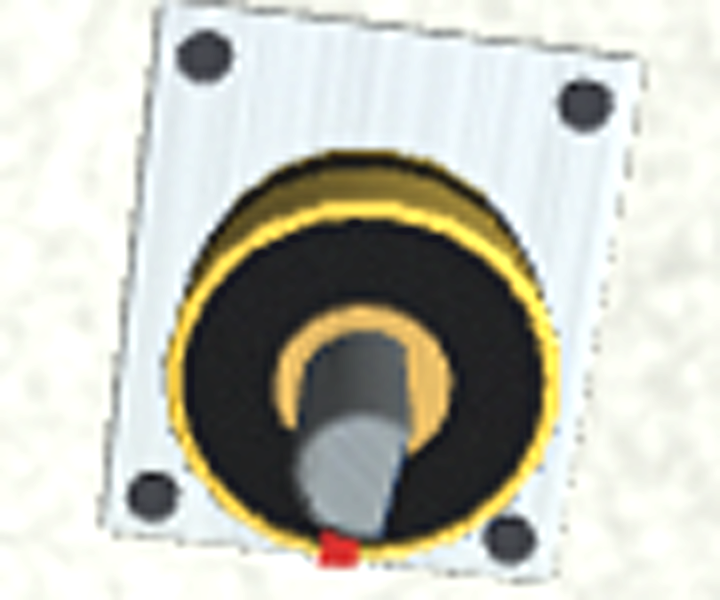

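```bash
cat >> h.py <<'E'
AX=np.array([.5905,-.1795]); MY=np.radians(-7.6)
def sh(yaw,z,off=.00275):
    return [AX[0]-off*np.cos(yaw),AX[1]-off*np.sin(yaw),z]
E
python3 - <<'E'
from h import *
y=np.radians(77)
manip.move_pose(sh(y,.16),tool(y)); print(state())
manip.servo_line(sh(y,.108)); print(state())
effector.close(5); print(state())
manip.sleep(.3); print(state())
E
```

```text
(array([ 0.5899, -0.1823,  0.1602]), np.float64(77.08), 91.83, array([0.06, 0.4 , 0.34]), np.float64(2.93))
(array([ 0.5907, -0.1821,  0.1092]), np.float64(77.02), 91.89, array([ 0.35,  0.36, -0.29]), np.float64(3.43))
(array([ 0.5897, -0.1829,  0.108 ]), np.float64(76.96), 14.5, array([-0.03, -1.63, -0.1 ]), np.float64(4.62))
(array([ 0.5897, -0.1828,  0.108 ]), np.float64(76.97), 14.67, array([-1.64, -2.99,  1.24]), np.float64(4.92))
```

```bash
python3 - <<'E'
from h import *
effector.close(20); print(state())
for d in np.linspace(77,-7.6,7)[1:]:
    y=np.radians(d); manip.move_pose(sh(y,.108),tool(y)); print(state(),np.round(manip.current_wrist_torque(),2))
manip.sleep(.3); print(state(), np.round(manip.current_q(),2))
c,f=cal('wrist'); cv2.imwrite('pics/r1.png',viewer.get_image('wrist')[:,:,::-1])
E
```

```text
(array([ 0.5897, -0.1828,  0.108 ]), np.float64(76.97), 14.35, array([-1.3 , -3.7 ,  0.57]), np.float64(5.13))
(array([ 0.5893, -0.182 ,  0.108 ]), np.float64(63.16), 13.88, array([ 0.54, -3.02, -1.01]), np.float64(5.46)) [-0.6  -0.17 -0.03]
(array([ 0.5891, -0.1812,  0.108 ]), np.float64(49.22), 14.15, array([ 1.88, -2.08, -1.54]), np.float64(5.78)) [-0.45 -0.48 -0.07]
(array([ 0.5891, -0.1803,  0.108 ]), np.float64(35.2), 14.36, array([ 4.01, -0.77, -4.21]), np.float64(6.11)) [-0.21 -1.04 -0.03]
(array([ 0.5894, -0.1794,  0.108 ]), np.float64(21.02), 14.56, array([ 6.08,  0.64, -6.37]), np.float64(6.43)) [-0.17 -1.43 -0.02]
(array([ 0.5898, -0.1786,  0.108 ]), np.float64(6.93), 14.28, array([ 6.97, -0.66, -7.37]), np.float64(6.76)) [-0.23 -1.77 -0.09]
(array([ 0.5904, -0.178 ,  0.108 ]), np.float64(-7.16), 14.38, array([ 9.84, -0.36, -8.36]), np.float64(7.08)) [-0.24 -2.   -0.03]
(array([ 0.5904, -0.178 ,  0.108 ]), np.float64(-7.15), 13.83, array([ 8.54, -0.82, -8.42]), np.float64(7.38)) [ 0.69  0.62 -0.6   1.73  0.42  0.92 -0.2 ]
```

View pics/r1.png

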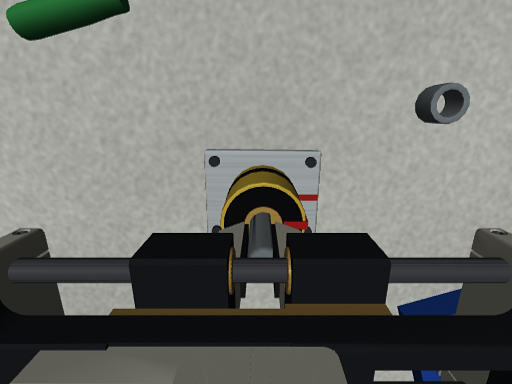

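```bash
sed -i 's/^AX=.*;/AX=np.array([.593,-.181]);/' h.py; python3 - <<'E'
from h import *
effector.open_jaws(); print(state())
y=MY
manip.servo_line(sh(y,.108),tool(y),.02); manip.sleep(.3); print(sh(y,.108),state())
effector.close(10); manip.sleep(.2); print(state(),np.round(manip.current_wrist_torque(),2))
E
```

```text
(array([ 0.5878, -0.1791,  0.108 ]), np.float64(-7.6), 91.98, array([-0.35,  0.14, -0.18]), np.float64(8.72))
[np.float64(0.5902741572643082), np.float64(-0.1806362949267929), 0.108] (array([ 0.5902, -0.1806,  0.108 ]), np.float64(-7.6), 91.77, array([ 0.62, -0.39,  0.29]), np.float64(9.32))
(array([ 0.5902, -0.1807,  0.108 ]), np.float64(-7.6), 14.3, array([-0.01, -0.85,  0.46]), np.float64(10.7)) [ 0.02  0.03 -0.07]
```

```bash
python3 - <<'E'
from h import *
effector.open_jaws()
p=manip.current_tool_pos(); manip.servo_line([p[0],p[1],.2])
manip.sleep(.05)
t=viewer.get_image('top'); cv2.imwrite('pics/c_top.png',t[:,:,::-1])
y=np.radians(-45)
manip.move_pose([.589,.199,.16],tool(y)); manip.sleep(.2)
c,f=cal('wrist'); im=viewer.get_image('wrist'); cv2.imwrite('pics/c1.png',im[:,:,::-1])
import pickle; pickle.dump((c,f),open('c1.pkl','wb'))
print(state(),np.round(manip.current_q(),2), proj(c,f,[.589,.199,.048]))
x=cv2.convertScaleAbs(im[130:260,170:345,::-1],alpha=1.3,beta=10); cv2.imwrite('pics/c1z.png',cv2.resize(x,None,fx=4,fy=4,interpolation=cv2.INTER_CUBIC))
E
```

```text
(array([0.5895, 0.1978, 0.16  ]), np.float64(-45.1), 91.94, array([ 0.27, -0.08, -0.45]), np.float64(14.53)) [ 0.05  0.55 -0.57  1.68  0.34  1.01 -1.42] (np.float64(259.4814437511886), np.float64(188.23374001385298))
```

View pics/c1z.png

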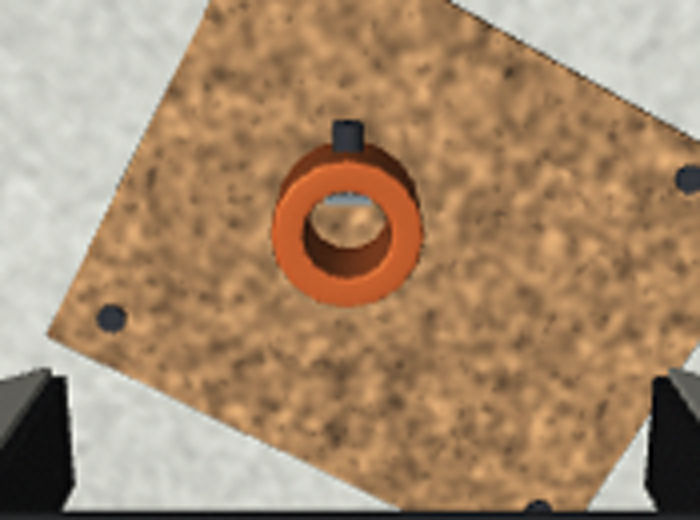

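View pics/c1.png

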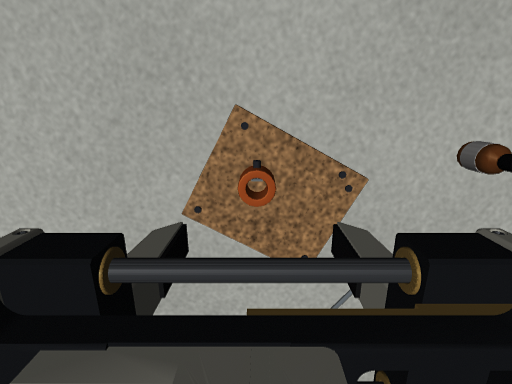

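```bash
python3 - <<'E'
from h import *
import pickle
c,f=pickle.load(open('c1.pkl','rb'))
Z=lambda x,y:(170+(x+.5)/4-.5,130+(y+.5)/4-.5)
C=plane(c,f,*Z(348,234.5),.048); print(C.round(4))
im=cv2.imread('pics/c1.png');hsv=cv2.cvtColor(im,cv2.COLOR_BGR2HSV)
for q in [(272,234.5),(424,234.5),(348,162),(348,307)]: print(round(np.linalg.norm(plane(c,f,*Z(*q),.048)-C),4))
for q in [(333,121),(364,121),(348,121)]:
  S=plane(c,f,*Z(*q),.036); d=S-C; print(S.round(4),np.linalg.norm(d[:2]).round(4),np.degrees(np.arctan2(d[1],d[0])))
E
```

```text
[0.5869 0.2011 0.048 ]
0.0195
0.0195
0.019
0.0197
[0.6035 0.2231 0.036 ] 0.0276 53.07276273742976
[0.6092 0.2174 0.036 ] 0.0276 36.27043415325414
[0.6063 0.2204 0.036 ] 0.0273 44.940458132699405
```

View pics/c_top.png

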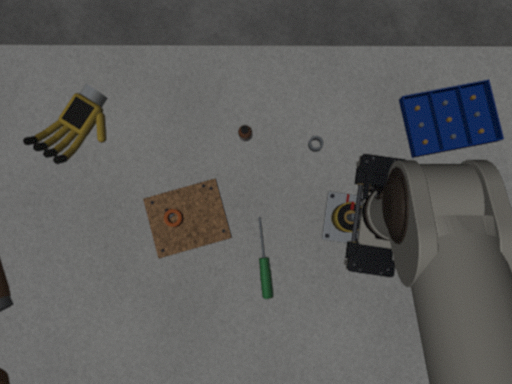

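```bash
python3 - <<'E'
from h import *
manip.move_pose([.588,.200,.08],tool(0.)); 
manip.servo_line([.588,.200,.0235],vel=.1); print(state())
effector.close(5); print(state())
effector.open_jaws()
y=np.radians(-45.1)
manip.move_pose([.588,.200,.0235],tool(y)); print(state())
effector.close(5); print(state())
effector.close(30); manip.sleep(.2); print(state(),manip.current_q())
manip.servo_line([.588,.200,.10],vel=.1); print(state())
c,f=cal('wrist'); im=viewer.get_image('wrist'); cv2.imwrite('pics/d1.png',im[:,:,::-1])
import pickle; pickle.dump((c,f,manip.current_tool_pos(),manip.current_tcp_rot()),open('d1.pkl','wb'))
E
```

```text
(array([0.5879, 0.2003, 0.0233]), np.float64(0.01), 91.82, array([-0.42,  0.92,  0.51]), np.float64(15.91))
(array([0.588 , 0.2   , 0.0235]), np.float64(-0.0), 39.8, array([-0.59, -0.07,  0.67]), np.float64(16.77))
(array([0.5879, 0.2001, 0.0235]), np.float64(-44.93), 91.65, array([ 1.12,  0.46, -0.11]), np.float64(18.42))
(array([0.588 , 0.2   , 0.0235]), np.float64(-45.1), 40.56, array([0.38, 1.01, 0.07]), np.float64(19.27))
(array([0.588 , 0.2   , 0.0235]), np.float64(-45.1), 39.75, array([ 1.23,  1.36, -0.08]), np.float64(19.68)) [-0.03419913  0.71885588 -0.45926851  1.74954863  0.43058661  0.77458598
 -1.494845  ]
(array([0.5875, 0.1996, 0.0994]), np.float64(-45.11), 39.94, array([-0.61, -0.12, -0.69]), np.float64(20.6))
```

View pics/d1.png

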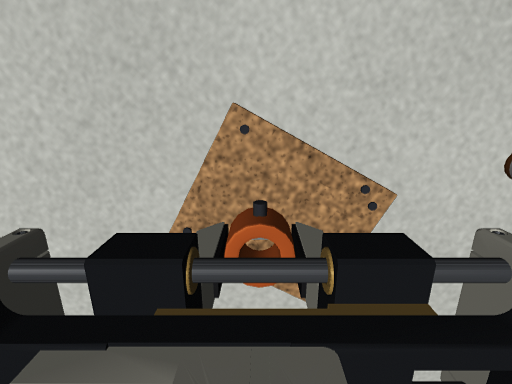

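```bash
python3 - <<'E'
from h import *
import pickle
c,f,p,q=pickle.load(open('d1.pkl','rb'))
T=R.from_quat(q)
def tp(v): return tuple(np.round(proj(c,f,T.apply(v)+p),1))
print('top ctr',tp([0,0,-.0245]),'tip',tp([0,-.027,-.0095]),'tiptop',tp([0,-.027,-.0135]),'base',tp([0,-.02,-.0135]),'rim front',tp([0,-.02,-.0245]),'L',tp([-.02,0,-.0245]),'R',tp([.02,0,-.0245]),'bore front',tp([0,-.01125,-.0245]))
x=cv2.imread('pics/d1.png')[190:300,190:330]; cv2.imwrite('pics/d1z.png',cv2.resize(cv2.convertScaleAbs(x,alpha=1.4,beta=20),None,fx=5,fy=5,interpolation=cv2.INTER_CUBIC))
E
```

```text
top ctr (np.float64(262.1), np.float64(256.3)) tip (np.float64(261.9), np.float64(201.1)) tiptop (np.float64(262.0), np.float64(203.4)) base (np.float64(262.0), np.float64(215.1)) rim front (np.float64(262.1), np.float64(222.6)) L (np.float64(225.7), np.float64(256.3)) R (np.float64(298.4), np.float64(256.3)) bore front (np.float64(262.1), np.float64(237.7))
```

View pics/d1z.png

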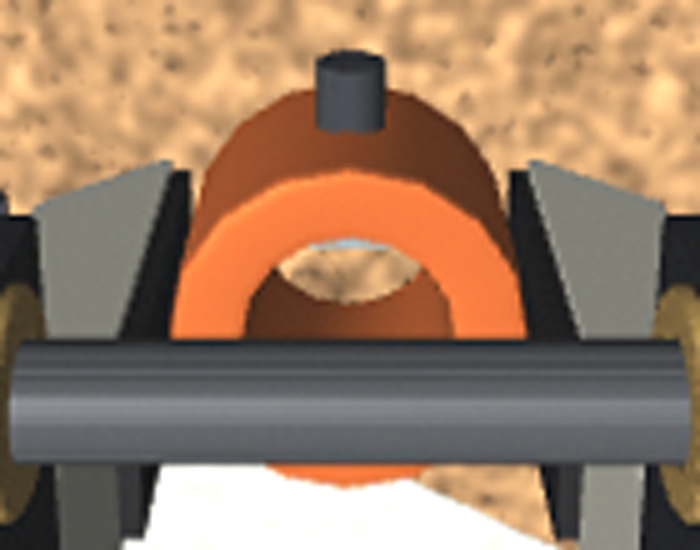

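```bash
python3 - <<'E'
from h import *
y=MY-np.pi/2
manip.servo_line([.588,.200,.20],vel=.2)
manip.move_pose([AX[0],AX[1],.20],tool(y)); 
manip.servo_line([AX[0],AX[1],.148],tool(y),vel=.1); manip.sleep(.3)
print(state(), np.round(manip.current_q(),2))
for n in ['side','wrist']: cv2.imwrite(f'pics/e_{n}.png',viewer.get_image(n)[:,:,::-1])
x=cv2.imread('pics/e_side.png')[220:340,200:320]; cv2.imwrite('pics/e_sz.png',cv2.resize(cv2.convertScaleAbs(x,alpha=1.6,beta=20),None,fx=4.5,fy=4.5,interpolation=cv2.INTER_CUBIC))
E
```

```text
(array([ 0.5934, -0.1812,  0.1487]), np.float64(-97.61), 39.71, array([-0.15,  0.19, -1.38]), np.float64(23.68)) [ 0.48  0.52 -0.31  1.7   0.18  0.95 -1.6 ]
```

View pics/e_wrist.png

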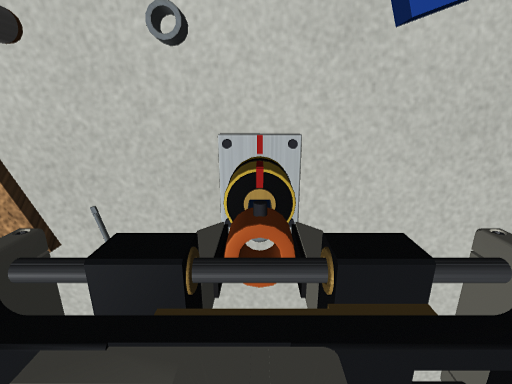

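View pics/e_sz.png

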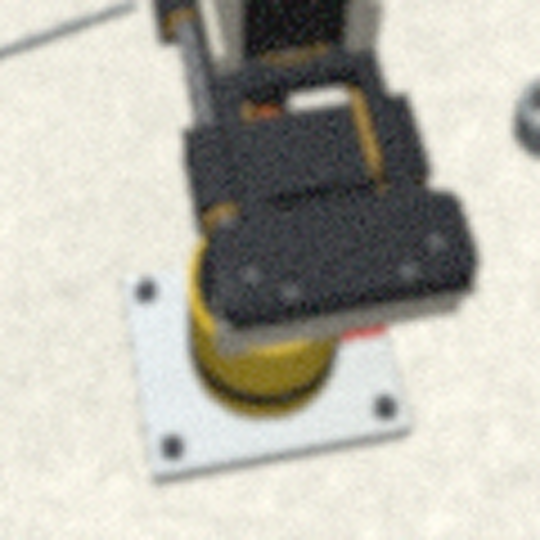

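```bash
python3 - <<'E'
from h import *
y=MY-np.pi/2
f0=np.array(manip.current_force())
for z in np.arange(.144,.1005,-.004).tolist()+[.1005]:
    manip.servo_line([AX[0],AX[1],z],tool(y),vel=.03)
    s=state(); print(round(z,4),s,np.round(manip.current_wrist_torque(),2))
    if s[3][2]>12: print('stop'); break
E
```

```text
0.144 (array([ 0.5927, -0.1809,  0.1436]), np.float64(-97.6), 39.84, array([-0.19,  0.73, -0.61]), np.float64(24.07)) [ 0.02  0.05 -0.05]
0.14 (array([ 0.5927, -0.181 ,  0.1396]), np.float64(-97.6), 39.73, array([-0.3 , -0.35, -0.38]), np.float64(24.35)) [ 0.05 -0.02 -0.07]
0.136 (array([ 0.5928, -0.1809,  0.1357]), np.float64(-97.6), 39.4, array([ 0.87,  0.31, -1.76]), np.float64(24.63)) [0.05 0.02 0.04]
0.132 (array([ 0.5928, -0.1809,  0.1317]), np.float64(-97.6), 39.72, array([ 0.32, -0.52, -1.08]), np.float64(24.92)) [0.05 0.01 0.01]
0.128 (array([ 0.5928, -0.1809,  0.1277]), np.float64(-97.6), 39.55, array([-0.29, -0.47, -0.61]), np.float64(25.2)) [0.   0.02 0.03]
0.124 (array([ 0.5928, -0.181 ,  0.1237]), np.float64(-97.6), 39.55, array([-0.39,  0.17, -0.64]), np.float64(25.48)) [0.04 0.03 0.03]
0.12 (array([ 0.5928, -0.1809,  0.1197]), np.float64(-97.6), 39.4, array([-0.1 ,  0.96, -0.62]), np.float64(25.77)) [0.09 0.03 0.02]
0.116 (array([ 0.5928, -0.1809,  0.1157]), np.float64(-97.6), 39.61, array([-0.23,  0.04, -0.83]), np.float64(26.05)) [0.05 0.02 0.01]
0.112 (array([ 0.5928, -0.181 ,  0.1117]), np.float64(-97.6), 39.52, array([-0.06, -0.44, -0.5 ]), np.float64(26.33)) [-0.05  0.02  0.05]
0.108 (array([ 0.5927, -0.1809,  0.1077]), np.float64(-97.6), 39.92, array([ 0.33,  0.14, -1.22]), np.float64(26.62)) [ 0.02 -0.03 -0.01]
0.104 (array([ 0.5927, -0.1809,  0.1037]), np.float64(-97.6), 39.59, array([-0.11,  0.09, -1.67]), np.float64(26.9)) [0.03 0.03 0.01]
0.1005 (array([ 0.5928, -0.1809,  0.1002]), np.float64(-97.6), 39.99, array([-0.22, -0.87, -1.09]), np.float64(27.17)) [-0.02  0.03 -0.08]
```

Down with no contact force at all; check that it really is on the shaft and didn't slip.

```bash
python3 - <<'E'
from h import *
manip.sleep(.3)
for n in ['side','wrist','top']: cv2.imwrite(f'pics/g_{n}.png',viewer.get_image(n)[:,:,::-1])
a=cv2.imread('pics/g_wrist.png')[140:300,180:340]; cv2.imwrite('pics/g_wz.png',cv2.resize(cv2.convertScaleAbs(a,alpha=1.4,beta=20),None,fx=3.7,fy=3.7,interpolation=cv2.INTER_CUBIC))
print(state())
c,f=cal('wrist');T=R.from_quat(manip.current_tcp_rot());p=np.array(manip.current_tool_pos())
def tp(v): return tuple(np.round(proj(c,f,T.apply(v)+p),1))
print(tp([0,0,-.0245]),tp([0,-.02,-.0245]),tp([0,-.027,-.0135]))
E
```

```text
(array([ 0.593 , -0.181 ,  0.1006]), np.float64(-97.6), 39.86, array([-0.52,  0.45, -0.19]), np.float64(27.62))
(np.float64(260.7), np.float64(254.6)) (np.float64(260.7), np.float64(220.7)) (np.float64(260.7), np.float64(201.5))
```

View pics/g_wz.png

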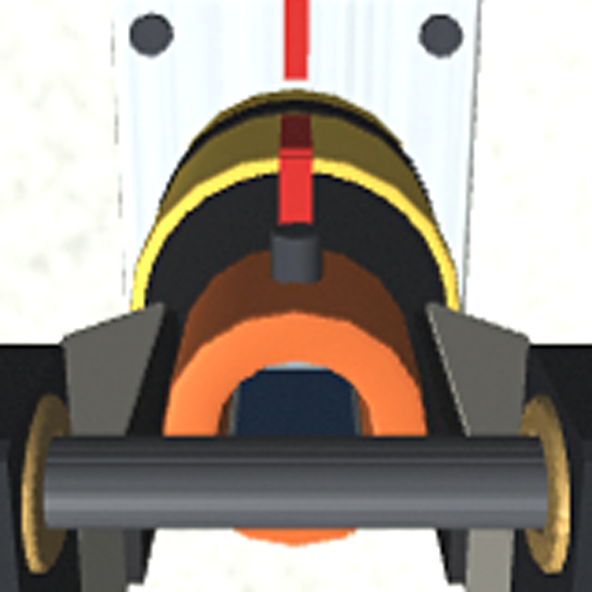

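View pics/g_top.png

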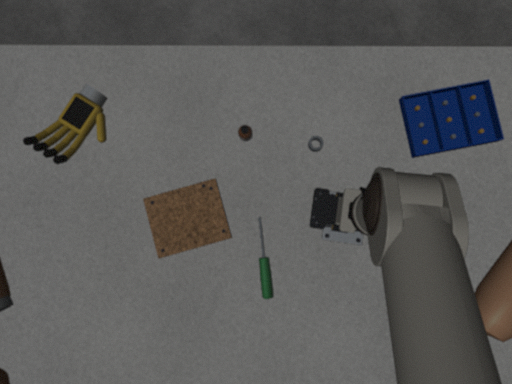

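```bash
python3 - <<'E'
from bench import manip
manip.hand_in(); print(manip.current_clock())
E
```

```text
the job is handed in; nothing more can be done
the job is handed in; nothing more can be done
```

I handed the job in with the collar held on the shaft, its set-screw over the flat and pointing at the red mark. The clock was about 28 s, against the 58 s limit. No verdict was reported.

**Shaft:** I gripped the shaft with bare fingers while the collar was still on the board. The jaws closed to about 14.5 mm, so they were square on the flat. I turned the shaft about 85° to the red mark and gripped it again there. The gap was 14.3 mm with almost no side force.

**Collar:** I centred the collar with a light first squeeze, then gripped it at 30 N across the sides without the screw. It went down over the shaft with no more than about 2 N of contact force.

**Last checks:**
- The wrist picture shows the screw head in line with the red stripe and the blue flat directly behind it in the bore.
- The collar had not slipped in the fingers, which were open 39.9 mm.
- From the tool height of 0.1006 m, the underside should be about 15 mm above the motor face. I did not measure that gap directly.
- In the last top picture the screwdriver, bottle and spacer are where they were at the start.

**Disagreement:** The wrist camera placed the shaft's axis about 2.5 to 3 mm from where the fingers felt it. I used the felt position, and the easy fit agreed with it.

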